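# Drift a stuck sleeve out of a terminal spreader

### The arm

A 7-joint arm with a two-finger parallel gripper is mounted at the origin on the work surface. World frame = base frame: x ahead of the robot, y to its left, z up, the work surface at z = 0. Lengths are in m, angles in rad, forces in N, time in s.
With the tool pointing down it reaches from about 0.425 to 0.875 m from the base axis. Payload 4.7 kg.
Tool frame: the origin (TCP) lies at the very end of the fingers, on their centre line; the grasp point (between the pads) lies 19 mm behind it; z points along the fingers, y is the line along which they close (so a half turn about z gives the same grasp; the last joint's range is limited). The gripper opens to 87 mm and grips with 3 to 60 N. Pads are 19 mm wide; open, the fingers measure 117 mm over their backs; the gripper's body (75 mm by 190 mm) begins 51 mm behind the grasp point.
Start: joints at [-1.101, 0.321, -0.07, 1.45, 0.023, 1.371, -0.057], TCP at [0.286, 0.584, 0.223] pointing down, gripper open.
Joint ranges: [-2.86, 2.86], [-0.3, 2.09], [-1.38, 1.24], [0.06, 2.45], [-1.56, 4.7], [0.09, 2.05], [-2.69, 2.69]. Speed limits (rad/s): [2.57, 2.57, 3.14, 3.14, 3.14, 3.14, 3.14].

### API

Orientations are given as a rotation vector (axis times angle).
In Python, from bench import ctrl, get_image, job gives the robot as it stands.
- The arm moves only by the shell command python3 -m crank 'ROWS' [FORCE]. ROWS is JSON, a list that holds one entry, the list of rows, each a list of 5 numbers: the shift along the tool's x, y, z in mm, then the turn about the tool's z in rad, then the closure, from -1 (fully open) to 1 (shut), so that 0 is half open. A call has 1 to 10 rows; each row shifts and turns the commanded pose from where the row before left it, along the tool's axes as they then stand; what a row does not reach is not made up. A row lasts 1/12 s, in which the tool goes at most 41.7 mm and 7.16 degrees, less where a joint would pass 70% of its speed; a pose out of reach is approached as far as the arm can. A call with a gripper value outside its range is refused whole. The fingers move at their own pace and stop on an object; FORCE is the grip in N (left out, the last holds). Time passes only in rows, so rows that do not move let the fingers close. It gives the time, the measured TCP pose, the force, the opening and the grip force at its end, in the units of the state.
- ctrl.get_state(): the state, without advancing time (a new reading comes with each control period).
- get_image(name): name is "scene" or "top" or "wrist"; returns a dict with "pixels" (420x560x3 uint8, red, green, blue), "fx", "fy", "cx", "cy" (pixels), "T" (4x4, takes a point from camera to world coordinates); the wrist camera has in their place "T_tool_cam" (4x4, takes a point from camera to tool coordinates, whose origin is the TCP and whose axes are the flange's). Camera axes: x right, y down, z forward; pixel columns grow to the right and rows downward; lengths in m; the calibration is good to about 2 mm. The wrist camera is an equidistant fisheye: a pixel r from the principal point sees the ray r / f radians off the axis. A picture is of the moment at which its call begins: read the wrist's pose just before it. There is no depth.
- job.close_job(): hands the job in; it is judged then, once.
The state is a dict: "time": time; "joint_positions": joint angles; "qd": joint speeds; "joint_torque": joint torques, N m; "position": TCP position; "tool_rot": TCP orientation; "ft_force": force on the tool from outside, world axes, zero at the start; "torque": the same for the moment, N m; "grip_width": opening from 0.0 (shut) to 1.0 (fully open); "grip_force": force on a finger pad.
Only numpy, scipy, OpenCV 4.12 (cv2) and the standard library are available. Lean on these libraries where they do the work, as an engineer would, in place of code of your own. Each camera call takes 0.05 s, during which the arm holds its last target. There are 200 camera calls.

### The job

Take the orange-handled drift rod from its stand, find the bore in the top of the spreader's jaw carriage with its tip, and press the stuck copper sleeve down and out of the far side until it stands on the floor of the catch tray, pressing gently throughout (never more than 40 N). Then draw the drift out and put it back in its stand, fully home, and leave everything else where it lies.

Things in the scene. Friction and masses are not known exactly. Their poses are not given: they have to be found in the camera images.
- spreader: fixed cast aluminium terminal spreader: base 110 (its x) x 200 (its y) x 16 mm, a cheek 90 mm high, 18 thick at each y end, a crank with red knob beyond the -y end (to y -150, x +92, height 80 mm). Origin: centre of underside, z up. A jaw carriage, block 76 (x) x 88 (y) mm, rides between the cheeks, top 86 and underside 52 mm above the bench. Over 40 N from drift or robot damages it
- travel_start (a point): a point fixed on the spreader, 86 mm up (carriage top height), 25 mm from its centre towards the crank (-y). A round vertical bore, 15 mm wide, hardly chamfered, goes through the carriage centre. The screw holds the carriage firmly at an unreported place: the bore mouth is at this point's x and height but 7 to 43 mm from it along the spreader's +y. Find it by feel with the drift tip, or by sight
- sleeve (a joint): how far (m) the copper sleeve, 14.4 mm wide, 22 tall, is pushed down in the bore: 0 at first, its top 10 mm below the carriage top; clear of the underside past 0.024; at 0.034 it stands on the tray floor and stops hard, its top 44 mm below the carriage top. It drags with about 9 N all the way and stays where it is left, never falling by itself
- tray_floor (a point): centre of the rubber floor, 20 mm above the bench, of the yellow-rimmed catch tray (50 x 70 mm, rim 8 mm high) under the carriage
- drift: drift rod, 120 mm long, 96 to 156 g, loose: lower 66 mm a steel shank 12 mm across with a chamfered flat tip, upper 54 mm a round orange handle 24 mm across. Origin: centre of the tip, z up along the rod to the handle. At first it hangs upright in its stand, the handle's shoulder resting on the stand top, tip 9 mm above the bench
- stand: grey plastic drift stand fixed to the bench, block 56 x 56 mm, 75 mm tall on an 80 x 80 mm foot. Origin: centre of its underside. In the middle of its top a round vertical hole, 17 mm across with a 2 mm chamfer, 70 mm deep
- lug: flat copper battery lug with a round barrel, about 75 x 22 x 16 mm, lying on the bench. To be left alone. Origin: near the middle of its underside
- plug_strip: black plastic strip of six round vent plugs, 120 x 22 x 18 mm, lying. To be left alone. Origin: near the middle of its underside
- socket_wrench: steel socket wrench, about 200 x 34 x 41 mm, lying. To be left alone. Origin: near the middle of its underside
- post_cleaner: blue polymer post cleaner, 46 mm across, 85 mm tall, standing. To be left alone. Origin: near the middle of its underside
- spare_sleeve: new copper sleeve, 17 mm across, 22 mm tall, standing on the bench. To be left alone. Origin: near the middle of its underside
- grease_jar: jar with a red cap, 60 mm across, 60 mm tall, standing. To be left alone. Origin: near the middle of its underside
Mind the look-alikes: they are no part of the job. What is meant by the drift is not blue, pink or white, and is the smaller of those in its own colour.

How it is judged:
On the way, in this order (a step that is already met when the one before it is completed fails the run):
1. the drift stands upright in the bore, its tip at least 5 mm below the carriage top (x of drift in the frame of spreader between -0.004 and 0.004 m and y of drift in the frame of spreader between -0.02 and 0.02 m and z of drift in the frame of spreader below 0.081 m and angle between drift's own z axis and vertical below 0.2 rad), for 0.1 s.
2. with the drift in the bore, the sleeve is pressed out of the far side down to the tray floor (within 3 mm) (x of drift in the frame of spreader between -0.005 and 0.005 m and y of drift in the frame of spreader between -0.021 and 0.021 m and value of joint sleeve above 0.031 m and z of drift in the frame of spreader below 0.055 m), for 0.1 s.
At the end, for the whole second after the job is handed in: The sleeve is out of the bore and on the tray floor (pushed at least 31 of 34 mm), and the drift rests upright (within 0.08 rad) in its stand, shoulder within 3 mm of the stand top, released and still (value of joint sleeve above 0.031 m and horizontal distance between drift and stand below 0.005 m and z of drift in the frame of stand below 0.012 m and angle between drift's own z axis and vertical below 0.08 rad and linear speed of drift below 0.02 m/s); the robot touches nothing.
It fails at once if the drift presses on the spreader, its carriage or its sleeve with more than 40 N (contact force between drift and spreader above 40 N).
It fails at once if the robot itself presses on the spreader with more than 40 N (contact force between any of the fingers, the arm and spreader above 40 N).
It fails at once if a bystander is moved by more than 20 mm (distance of any of lug, plug_strip, socket_wrench, post_cleaner, spare_sleeve, grease_jar from where it was at the start of the episode above 0.02 m).
It also fails if it takes over 72 s, if anything falls off the work surface, if the arm or the gripper's body presses on something with over 40 N, if the wrist force passes 120 N, or if a joint passes its speed limit or range.

## Working session

There is one attempt and no reset: what is moved stays moved. The work goes in short steps, Python scripts to look and compute and a shell command to move; the robot and the scene stay as the last step left them, time stands still between calls to the robot, and variables do not carry over. Pictures are saved under pics/ and viewed, at most 10 in all, crops included, and the job is handed in when it is done.

```bash
mkdir -p pics; ls; cat > h.py <<'E'
import numpy as np,cv2,pickle
from bench import ctrl,get_image,job
def snap(n,f):
    s=ctrl.get_state(); im=get_image(n); im['state']=s
    cv2.imwrite(f'pics/{f}.png',im['pixels'][:,:,::-1]); pickle.dump(im,open(f'pics/{f}.pkl','wb')); return im
def load(f): return pickle.load(open(f'pics/{f}.pkl','rb'))
def ray(im,u,v):
    x=(u-im['cx'])/im['fx'];y=(v-im['cy'])/im['fy']
    if 'T' in im: T=im['T'];d=np.array([x,y,1.])
    else:
        r=np.hypot(x,y)+1e-12; d=np.array([np.sin(r)*x/r,np.sin(r)*y/r,np.cos(r)])
        W=np.eye(4);W[:3,:3]=cv2.Rodrigues(np.array(im['state']['tool_rot'],float))[0];W[:3,3]=im['state']['position'];T=W@im['T_tool_cam']
    d=T[:3,:3]@d; return T[:3,3],d/np.linalg.norm(d)
def atz(im,u,v,z):
    o,d=ray(im,u,v); return o+d*(z-o[2])/d[2]
def tri(*a):
    A=np.zeros((3,3));b=np.zeros(3)
    for im,u,v in a:
        o,d=ray(im,u,v);P=np.eye(3)-np.outer(d,d);A+=P;b+=P@o
    p=np.linalg.solve(A,b); res=[np.linalg.norm((np.eye(3)-np.outer(ray(i,u,v)[1],ray(i,u,v)[1]))@(p-ray(i,u,v)[0])) for i,u,v in a]
    return p,res
E
python3 - <<'E'
from h import *
for n in('scene','top'):
    im=snap(n,n+'0');print(n,im['fx'],im['cx'],im['T'].round(3).tolist())
a=load('scene0')['pixels'];b=load('top0')['pixels']
s=ctrl.get_state();print(s)
E
```

```text
pics
scene 468.407418839153 283.34290670845127 [[0.063, 0.551, -0.832, 1.459], [0.998, -0.047, 0.044, -0.02], [-0.015, -0.833, -0.553, 0.684], [0.0, 0.0, 0.0, 1.0]]
top 384.89374296181984 282.03878711529836 [[-0.023, -0.988, 0.152, 0.409], [-1.0, 0.022, -0.011, 0.037], [0.007, -0.152, -0.988, 1.023], [0.0, 0.0, 0.0, 1.0]]
{'time': 0.1, 'joint_positions': array([-1.1009059 ,  0.32173687, -0.07009417,  1.45154144,  0.02260741,
        1.37077646, -0.05689403]), 'qd': array([-7.13808989e-05, -2.86999038e-03,  1.71550223e-03, -3.20716904e-03,
        3.06760563e-04,  1.76418947e-04,  6.46108764e-04]), 'joint_torque': array([-7.35204285e-04, -4.92570984e+01, -4.06173728e-01, -3.13397884e+01,
       -6.40886463e-02,  3.94671725e-02,  6.24841073e-05]), 'position': array([0.28593994, 0.58319129, 0.22158454]), 'tool_rot': array([-7.09640830e-01, -3.06010136e+00,  2.59282962e-03]), 'ft_force': array([ 0.22260128,  0.54465865, -0.2614686 ]), 'torque': array([-0.02528903, -0.00703378,  0.02821232]), 'grip_force': 0.0, 'grip_width': 1.0054441143037343}
```

View pics/scene0.png

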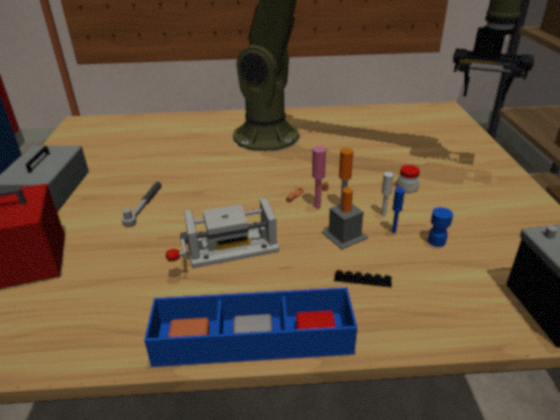

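View pics/top0.png

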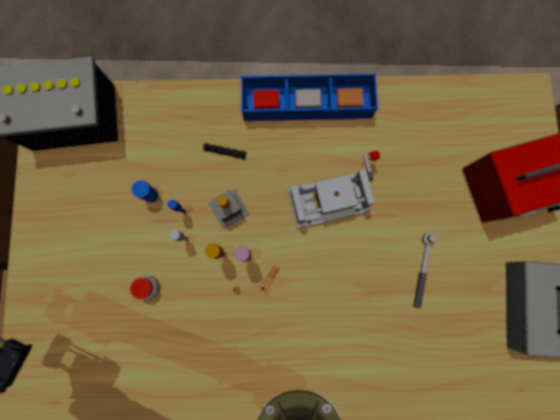

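The scene view shows the drift in its stand at about (347,200) and the spreader at (230,230), with its knob at (173,255). In the top view the drift is at about (223,202) and the bore at about (337,194). The taller orange rod at top (214,251) is a look-alike. I'll enlarge both areas.

```bash
python3 - <<'E'
from h import *
s=load('scene0')['pixels'];t=load('top0')['pixels']
def c(p,u,v,w,h,k): return cv2.resize(p[v:v+h,u:u+w],(w*k,h*k),interpolation=cv2.INTER_CUBIC)
# tiles 400x300 : scale 4 =>100x75
a=c(s,175,195,110,75,4)[:, :400];
A=c(s,180,195,100,75,4);B=c(s,300,180,100,75,4);C=c(t,285,160,100,75,4);D=c(t,190,175,100,75,4)
cv2.imwrite('pics/z.png',np.vstack([np.hstack([A,B]),np.hstack([C,D])])[:,:,::-1])
E
```

```text
(no output)
```

View pics/z.png

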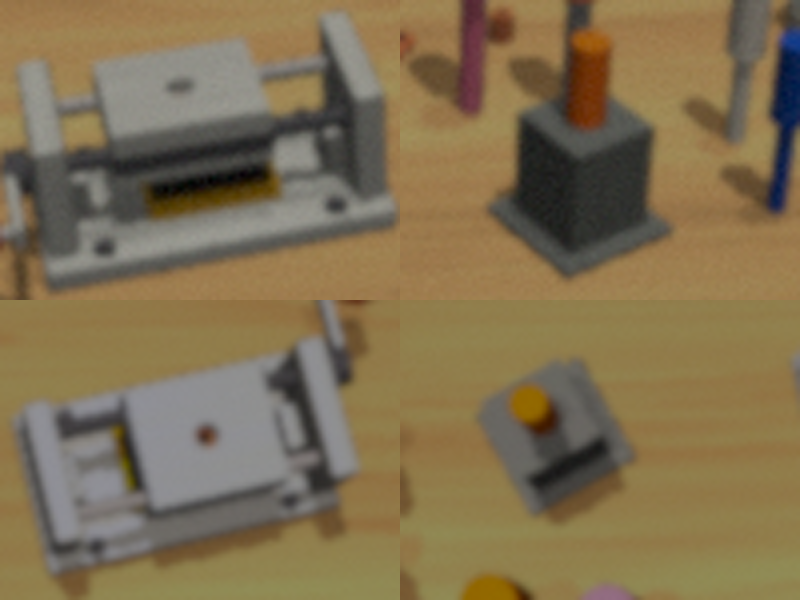

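```bash
python3 - <<'E'
from h import *
s=load('scene0');t=load('top0')
q=lambda x,y,u,v:((x+.5)/4-.5+u,(y+.5)/4-.5+v)
bs=q(180,86,180,195);bt=q(207,134,285,160)
hs=q(190,40,300,180);ht=q(130,105,190,175)
print('bore',tri((s,*bs),(t,*bt)),atz(s,*bs,.086),atz(t,*bt,.086))
print('handle',tri((s,*hs),(t,*ht)),atz(s,*hs,.129),atz(t,*ht,.129))
for n,(x,y) in dict(c1=(125,90),c2=(245,60),c3=(285,185),c4=(160,208)).items(): print(n,atz(t,*q(x,y,285,160),.086))
for n,(x,y) in dict(top1=(97,62),top2=(245,42),top3=(272,115),top4=(112,140)).items(): print('s',n,atz(s,*q(x,y,180,195),.086))
# stand top corners scene
for n,(x,y) in dict(l=(118,118),f=(175,160),r=(252,128)).items(): print('st',n,atz(s,*q(x,y,300,180),.075))
for n,(x,y) in dict(l=(52,245-130)).items(): pass
E
```

```text
bore (array([ 0.59202729, -0.10717823,  0.08576745]), [np.float64(0.0015029672457003071), np.float64(0.001502967245700355)]) [ 0.592707   -0.10562673  0.086     ] [ 0.59201546 -0.10866306  0.086     ]
handle (array([0.571315  , 0.17027578, 0.12749571]), [np.float64(0.0016597572347853955), np.float64(0.001659757234785306)]) [0.57346333 0.17147808 0.129     ] [0.57081154 0.16838801 0.129     ]
c1 [ 0.62103912 -0.05874326  0.086     ]
c2 [ 0.63863274 -0.13455681  0.086     ]
c3 [ 0.55889743 -0.15547376  0.086     ]
c4 [ 0.5462277  -0.07761375  0.086     ]
s top1 [ 0.5646476  -0.15398155  0.086     ]
s top2 [ 0.55110924 -0.06986033  0.086     ]
s top3 [ 0.62478457 -0.05422061  0.086     ]
s top4 [ 0.64063493 -0.14005429  0.086     ]
st l [0.56862127 0.13361581 0.075     ]
st f [0.61291269 0.15930142 0.075     ]
st r [0.58523967 0.20852543 0.075     ]
```

```bash
cat >> h.py <<'E'
def delta(x,y,z):
    s=ctrl.get_state();R=cv2.Rodrigues(np.array(s['tool_rot'],float))[0]
    print('pos',np.round(s['position'],4),'t',round(s['time'],2),'F',np.round(s['ft_force'],1),'w',round(s['grip_width'],3),'gf',round(s['grip_force'],1),'tilt',np.round(R[:2,2],4),'toolx',R[:2,0].round(3))
    print('tool delta mm',(R.T@(np.array([x,y,z])-s['position'])*1e3).round(1))
E
python3 - <<'E'
from h import *
s=load('scene0');t=load('top0')
for n,a,b in [('pink',(319,150),(243,254)),('orange',(346,151),(214,251)),('blue',(399,190),(173,204)),('white',(388,175),(176,235)),('bluecleaner',(441,213),(140,187))]: print(n,tri((s,*a),(t,*b)))
delta(.571,.170,.24)
print(snap('wrist','w0')['T_tool_cam'].round(3))
E
```

```text
pink (array([0.4440257 , 0.12009834, 0.16488676]), [np.float64(0.0032664385068387684), np.float64(0.003266438506838788)])
orange (array([0.45229363, 0.1847494 , 0.16313696]), [np.float64(0.0033991322158000025), np.float64(0.003399132215800103)])
blue (array([0.56834115, 0.28960217, 0.11787274]), [np.float64(0.0026907708411266786), np.float64(0.002690770841126688)])
white (array([0.49446874, 0.28246233, 0.11515556]), [np.float64(0.003347620017044989), np.float64(0.003347620017044949)])
bluecleaner (array([0.61832582, 0.37854485, 0.0841196 ]), [np.float64(0.0002916920749685088), np.float64(0.00029169207496852105)])
pos [0.2859 0.5832 0.2216] t 0.1 F [ 0.2  0.5 -0.3] w 1.005 gf 0.0 tilt [-0.0007 -0.0015] toolx [-0.898  0.44 ]
tool delta mm [-437.8 -245.6  -18. ]
[[-0.001 -0.958 -0.286  0.079]
 [ 1.    -0.    -0.001 -0.   ]
 [ 0.001 -0.286  0.958 -0.163]
 [ 0.     0.     0.     1.   ]]
```

```bash
python3 -m crank '[[[-30,-17,-2,0,-1],[-30,-17,-2,0,-1],[-30,-17,-2,0,-1],[-30,-17,-2,0,-1],[-30,-17,-2,0,-1],[-30,-17,-2,0,-1],[-30,-17,-2,0,-1],[-30,-17,-2,0,-1],[-30,-17,-2,0,-1],[-30,-17,-2,0,-1]]]' 20
python3 -m crank '[[[-30,-17,0,0,-1],[-30,-17,0,0,-1],[-30,-17,0,0,-1],[-24,-12,0,0,-1],[-12,-6,0,0,-1],[-6,-4,0,0,-1],[0,0,0,0,-1],[0,0,0,0,-1]]]'
python3 - <<'E'
from h import *
delta(.571,.170,.24)
im=snap('wrist','w1')
cv2.imwrite('pics/w1z.png',cv2.resize(im['pixels'],(800,600),interpolation=cv2.INTER_CUBIC)[:,:,::-1])
E
```

```text
time: 0.98
position: [0.4812, 0.2973, 0.2425]
tool_rot: [-0.71, -3.06, 0.0]
ft_force: [0.6, 0.7, 0.8]
grip_width: 1.003
grip_force: 0.0
time: 1.65
position: [0.5662, 0.1771, 0.2423]
tool_rot: [-0.707, -3.06, -0.001]
ft_force: [0.1, 0.5, 0.4]
grip_width: 1.0
grip_force: 0.0
pos [0.5662 0.1771 0.2423] t 1.65 F [0.1 0.5 0.4] w 1.0 gf 0.0 tilt [-0.0011  0.001 ] toolx [-0.899  0.439]
tool delta mm [-7.4 -4.3  2.3]
```

View pics/w1z.png

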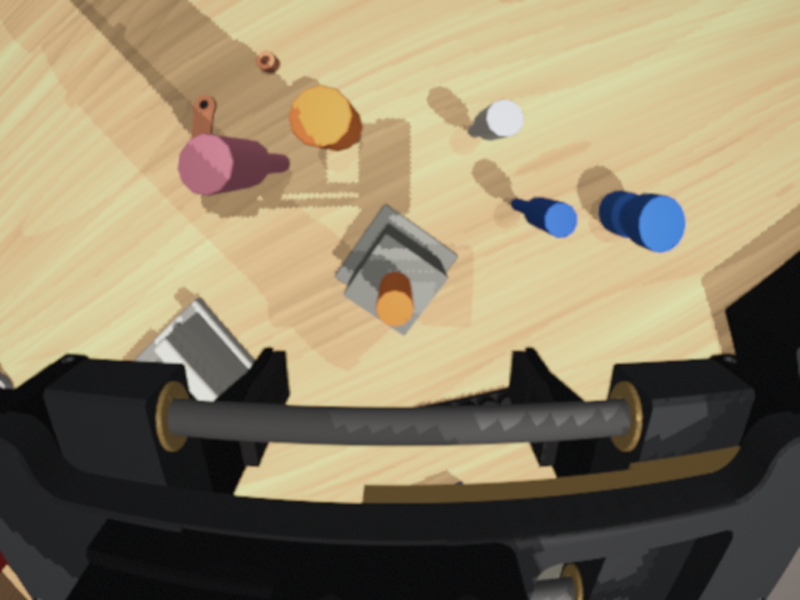

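The wrist view shows the drift's handle top at (395,309) in the enlargement, which is pixel (276.2,216.0). The fingers are just short of it and clear of the neighbouring rods.

```bash
python3 - <<'E'
from h import *
s=load('scene0');t=load('top0');w=load('w1')
q=lambda x,y,u,v:((x+.5)/4-.5+u,(y+.5)/4-.5+v)
hs=q(190,40,300,180);ht=q(130,105,190,175);hw=(276.2,216.0)
print(w['state']['time'],tri((s,*hs),(t,*ht),(w,*hw)),tri((s,*hs),(w,*hw)),atz(w,*hw,.129))
# refined by colour: centroid of bright orange top in wrist
p=cv2.cvtColor(w['pixels'],cv2.COLOR_RGB2HSV)[195:232,255:300]
print(w['pixels'][216,276],w['pixels'][200,276])
m=(p[...,0]<20)&(p[...,1]>110)&(p[...,2]>190);v,u=np.nonzero(m);print(len(u),u.mean()+255,v.mean()+195)
x,y,_=atz(w,*hw,.129); delta(x,y,.14)
E
```

```text
1.65 (array([0.57244471, 0.17018163, 0.12831712]), [np.float64(0.001496490540097089), np.float64(0.0022107424033136363), np.float64(0.0012617131548538938)]) (array([0.5736136 , 0.17091944, 0.12921281]), [np.float64(0.0005161065599462556), np.float64(0.0005161065599462217)]) [0.57355348 0.17038457 0.129     ]
[220 160  82] [121  65  31]
485 275.859793814433 215.63711340206186
pos [0.5659 0.1777 0.2424] t 1.7 F [-0.1  0.4 -0.6] w 1.0 gf 0.0 tilt [-0.001   0.0011] toolx [-0.899  0.437]
tool delta mm [-10.2  -3.4 102.3]
```

```bash
python3 -m crank '[[[-5,-2,0,0,-1],[-5,-1.5,0,0,-1],[0,0,25,0,-1],[0,0,30,0,-1],[0,0,30,0,-1],[0,0,30,0,-1],[0,0,20,0,-1],[0,0,13,0,-1],[0,0,6,0,-1],[0,0,0,0,-1]]]' 40
python3 -m crank '[[[0,0,0,0,0],[0,0,0,0,0.2],[0,0,0,0,0.4],[0,0,0,0,0.6],[0,0,0,0,1],[0,0,0,0,1],[0,0,0,0,1],[0,0,0,0,1],[0,0,0,0,1]]]' 40
python3 - <<'E'
from h import *
delta(.573,.170,.21)
E
```

```text
time: 2.53
position: [0.574, 0.1678, 0.0876]
tool_rot: [-0.709, -3.059, 0.002]
ft_force: [0.0, -0.0, -0.2]
grip_width: 1.004
grip_force: 0.0
time: 3.28
position: [0.5745, 0.1678, 0.0886]
tool_rot: [0.71, 3.06, 0.0]
ft_force: [-0.2, -0.6, -0.4]
grip_width: 0.402
grip_force: 0.0
pos [0.5745 0.1678 0.0886] t 3.28 F [-0.2 -0.6 -0.4] w 0.402 gf 0.0 tilt [0. 0.] toolx [-0.898  0.44 ]
tool delta mm [   2.3    1.4 -121.4]
```

```bash
python3 -m crank '[[[1,1,0,0,1],[0,0,0,0,1],[0,0,0,0,1],[0,0,0,0,1],[0,0,0,0,1],[0,0,0,0,1],[0,0,0,0,1]]]' 40
python3 - <<'E'
from h import *
delta(.573,.170,.21)
E
```

```text
time: 3.87
position: [0.5741, 0.1692, 0.0886]
tool_rot: [0.71, 3.06, 0.0]
ft_force: [0.1, 0.6, -0.4]
grip_width: 0.269
grip_force: 40.0
pos [0.5741 0.1692 0.0886] t 3.87 F [ 0.1  0.6 -0.4] w 0.269 gf 40.0 tilt [0.     0.0002] toolx [-0.898  0.44 ]
tool delta mm [   1.3    0.3 -121.4]
```

```bash
python3 -m crank '[[[0,0,-5,0,1],[0,0,-15,0,1],[0,0,-25,0,1],[0,0,-25,0,1],[0,0,-25,0,1],[0,0,-15,0,1],[0,0,-5,0,1],[0,0,0,0,1]]]' 40
python3 - <<'E'
from h import *
im=snap('wrist','w2');sc=snap('scene','s2')
delta(.593,-.106,.20)
cv2.imwrite('pics/l.png',np.hstack([cv2.resize(im['pixels'],(400,300)),cv2.resize(sc['pixels'][100:250,260:460],(400,300),interpolation=cv2.INTER_CUBIC)])[:,:,::-1])
E
```

```text
time: 4.53
position: [0.5748, 0.169, 0.2051]
tool_rot: [0.71, 3.058, 0.002]
ft_force: [0.5, -0.4, -2.7]
grip_width: 0.265
grip_force: 40.0
pos [0.5734 0.1688 0.2024] t 4.63 F [-0.3 -0.1 -2. ] w 0.267 gf 40.0 tilt [-0.0016 -0.0007] toolx [-0.898  0.44 ]
tool delta mm [-138.6 -238.1    2.6]
```

View pics/l.png

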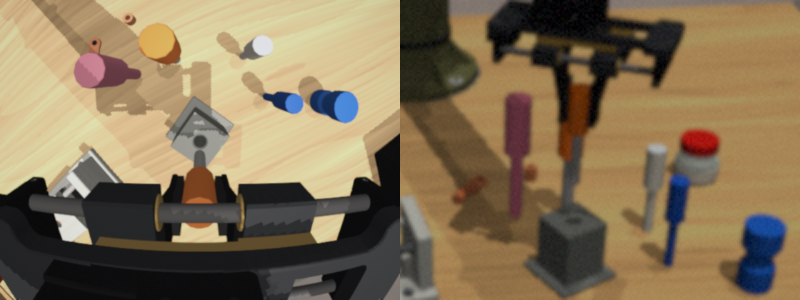

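```bash
python3 -m crank '[[[-9,-16,0,0,1],[-14,-24,0,0,1],[-14,-24,0,0,1],[-14,-24,0,0,1],[-14,-24,0,0,1],[-14,-24,0,0,1],[-14,-24,0,0,1],[-14,-24,0,0,1],[-14,-24,2,0,1],[-9,-16,3,0,1]]]' 40
python3 -m crank '[[[-6,-10,3,0,1],[-2,-4,2,0,1],[0,0,0,0,1],[0,0,0,0,1],[0,0,0,0,1]]]' 40
python3 - <<'E'
from h import *
im=snap('wrist','w3');sc=snap('scene','s3')
delta(.593,-.106,.185)
A=cv2.resize(im['pixels'][165:265,210:343],(532,400),interpolation=cv2.INTER_CUBIC)
B=cv2.resize(sc['pixels'][130:250,192:259],(268,480),interpolation=cv2.INTER_CUBIC)
C=np.zeros((480,800,3),np.uint8);C[:400,:532]=A;C[:,532:]=B
cv2.imwrite('pics/m.png',C[:,:,::-1])
E
```

```text
time: 5.47
position: [0.591, -0.093, 0.1969]
tool_rot: [-0.714, -3.057, 0.003]
ft_force: [-0.1, -0.5, -1.7]
grip_width: 0.263
grip_force: 40.0
time: 5.88
position: [0.5934, -0.1031, 0.1933]
tool_rot: [-0.705, -3.061, -0.002]
ft_force: [0.8, -0.0, -0.4]
grip_width: 0.261
grip_force: 40.0
pos [ 0.5935 -0.1035  0.1936] t 5.98 F [-0.6 -0.7 -1.1] w 0.268 gf 40.0 tilt [0.0003 0.0008] toolx [-0.899  0.438]
tool delta mm [-0.6 -2.5  8.6]
```

View pics/m.png

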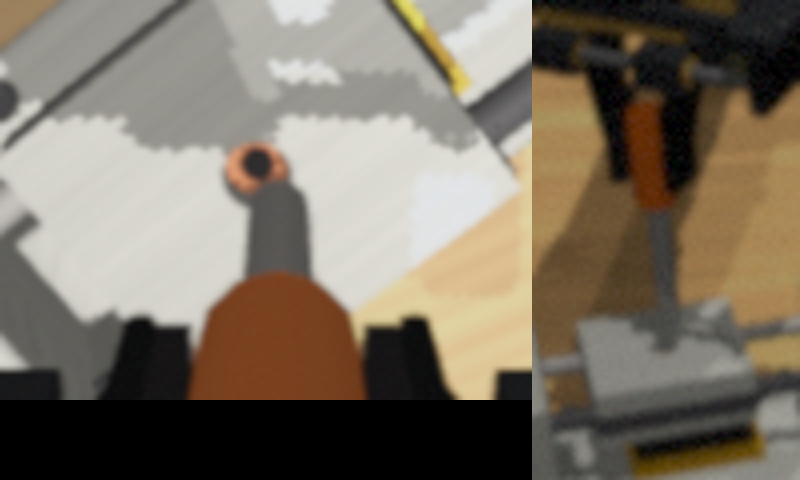

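```bash
python3 - <<'E'
from h import *
w=load('w3');sc=load('s3');st=w['state'];R=cv2.Rodrigues(np.array(st['tool_rot'],float))[0];p=np.array(st['position'])
b=atz(w,273.9,206.6,.086);print('bore',b)
f=atz(w,279.1,209.9,p[2]-.0796);print('front',f,'tool',R.T@(f-p)*1e3)
def proj(im,X):
    c=np.linalg.inv(im['T'])@np.append(X,1);return c[0]/c[2]*im['fx']+im['cx'],c[1]/c[2]*im['fy']+im['cy']
for dz in(.03,-.014,-.0796):
    u,v=proj(sc,p+[0,0,dz]);print('scene crop vertical',dz,532+(u+.5-192)*4,(v+.5-130)*4)
w2=load('w2');h=atz(w2,280,197.4,.075);print('stand hole',h, 'TCP then',w2['state']['position'])
w1=load('w1')
print('bore-tool',R.T@(b-p)*1e3)
E
```

```text
bore [ 0.5905953  -0.10694276  0.086     ]
front [ 0.58780014 -0.10060375  0.11366735] tool [ 6.05091238 -0.2525835  79.60496829]
scene crop vertical 0.03 647.1184204032028 129.95224513646167
scene crop vertical -0.014 654.4823771472757 203.11646857098822
scene crop vertical -0.0796 664.8172672737044 305.7982518378311
stand hole [0.57266959 0.17099797 0.075     ] TCP then [0.57481419 0.16902097 0.20512042]
bore-tool [  0.73965526  -4.7511585  107.26417745]
```

```bash
python3 -m crank '[[[0,-2.5,5,0,1],[0,-2,7,0,1],[0,0,5,0,1],[0,0,3,0,1],[0,0,0,0,1],[0,0,0,0,1],[0,0,0,0,1]]]' 40
python3 - <<'E'
from h import *
im=snap('wrist','w4');sc=snap('scene','s4')
delta(.593,-.106,.185)
A=cv2.resize(im['pixels'][175:240,240:306],(528,520),interpolation=cv2.INTER_CUBIC)
B=cv2.resize(sc['pixels'][180:240,208:242],(272,480),interpolation=cv2.INTER_CUBIC)
C=np.zeros((520,800,3),np.uint8);C[:,:528]=A;C[:480,528:]=B
cv2.imwrite('pics/n.png',C[:,:,::-1])
E
```

```text
time: 6.57
position: [0.5914, -0.1094, 0.1737]
tool_rot: [0.71, 3.06, 0.0]
ft_force: [0.4, 0.0, -0.7]
grip_width: 0.263
grip_force: 40.0
pos [ 0.5915 -0.1094  0.1739] t 6.67 F [ 0.1  0.1 -0.9] w 0.265 gf 40.0 tilt [0.0007 0.    ] toolx [-0.898  0.44 ]
tool delta mm [  0.1   3.7 -11.1]
```

View pics/n.png

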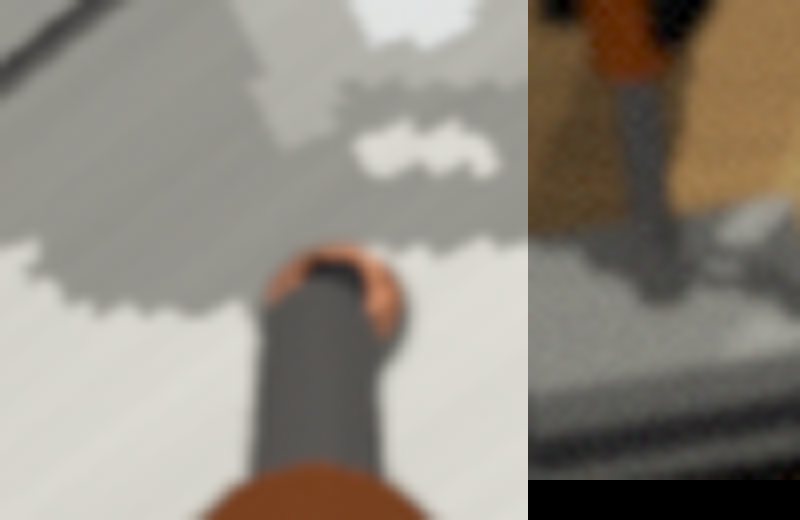

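The bore's centre is about 15 px right of the shank axis in the crop, so the correction is +1.5 mm along tool y. The fore-aft position lines up.

```bash
python3 -m crank '[[[0,1.5,0,0,1],[0,0,2,0,1],[0,0,2,0,1],[0,0,2,0,1],[0,0,1.5,0,1],[0,0,1,0,1],[0,0,1,0,1],[0,0,0,0,1],[0,0,0,0,1]]]' 40
python3 -m crank '[[[0,0,1,0,1],[0,0,1,0,1],[0,0,0,0,1],[0,0,0,0,1]]]' 40
```

```text
time: 7.42
position: [0.5919, -0.1081, 0.164]
tool_rot: [-0.71, -3.06, -0.0]
ft_force: [0.4, 0.1, -1.3]
grip_width: 0.264
grip_force: 40.0
time: 7.75
position: [0.5918, -0.108, 0.162]
tool_rot: [-0.71, -3.06, -0.0]
ft_force: [-0.2, 0.4, -0.4]
grip_width: 0.265
grip_force: 40.0
```

```bash
python3 -m crank '[[[0,0,1,0,1],[0,0,1,0,1],[0,0,1,0,1],[0,0,1,0,1],[0,0,0,0,1],[0,0,0,0,1]]]' 40
python3 -m crank '[[[0,0,1,0,1],[0,0,1,0,1],[0,0,1,0,1],[0,0,1,0,1],[0,0,1,0,1],[0,0,0,0,1]]]' 40
```

```text
time: 8.25
position: [0.5918, -0.108, 0.1579]
tool_rot: [-0.71, -3.06, 0.0]
ft_force: [0.1, 0.1, -1.2]
grip_width: 0.265
grip_force: 40.0
time: 8.75
position: [0.5924, -0.1082, 0.1546]
tool_rot: [0.71, 3.059, 0.001]
ft_force: [-1.9, 0.4, 6.2]
grip_width: 0.267
grip_force: 40.0
```

```bash
python3 -m crank '[[[0,0,1,0,1],[0,0,1,0,1],[0,0,1,0,1],[0,0,1,0,1],[0,0,1,0,1],[0,0,0,0,1]]]' 40
python3 -m crank '[[[0,0,1,0,1],[0,0,1,0,1],[0,0,1,0,1],[0,0,1,0,1],[0,0,1,0,1],[0,0,0,0,1]]]' 40
```

```text
time: 9.25
position: [0.5924, -0.1082, 0.1498]
tool_rot: [0.71, 3.059, 0.001]
ft_force: [-0.6, -0.1, 6.3]
grip_width: 0.263
grip_force: 40.0
time: 9.75
position: [0.5924, -0.1082, 0.1448]
tool_rot: [0.71, 3.059, 0.001]
ft_force: [-1.2, 0.3, 5.4]
grip_width: 0.265
grip_force: 40.0
```

```bash
python3 - <<'E'
from h import *
delta(.5918,-.108,.1226)
E
```

```text
pos [ 0.5924 -0.1082  0.1448] t 9.75 F [-1.2  0.3  5.4] w 0.265 gf 40.0 tilt [0.0017 0.0002] toolx [-0.898  0.44 ]
tool delta mm [ 0.7 -0.1 22.2]
```

```bash
python3 -m crank '[[[0,0,1,0,1],[0,0,1,0,1],[0,0,1,0,1],[0,0,1,0,1],[0,0,1,0,1],[0,0,1,0,1],[0,0,1,0,1],[0,0,1,0,1],[0,0,1,0,1],[0,0,0,0,1]]]' 40
python3 -m crank '[[[0,0,1,0,1],[0,0,1,0,1],[0,0,1,0,1],[0,0,1,0,1],[0,0,1,0,1],[0,0,1,0,1],[0,0,1,0,1],[0,0,1,0,1],[0,0,1,0,1],[0,0,0,0,1]]]' 40
```

```text
time: 10.58
position: [0.5924, -0.1082, 0.1357]
tool_rot: [0.709, 3.059, 0.001]
ft_force: [-3.0, 0.3, 6.9]
grip_width: 0.264
grip_force: 40.0
time: 11.42
position: [0.5924, -0.1082, 0.1267]
tool_rot: [0.71, 3.059, 0.001]
ft_force: [-2.1, -1.0, 7.1]
grip_width: 0.268
grip_force: 40.0
```

```bash
python3 -m crank '[[[0,0,1,0,1],[0,0,1,0,1],[0,0,0.5,0,1],[0,0,0.5,0,1],[0,0,0,0,1]]]' 40
python3 -m crank '[[[0,0,0.5,0,1],[0,0,0,0,1]]]' 40
python3 -m crank '[[[0,0,0.5,0,1],[0,0,0,0,1]]]' 40
```

```text
time: 11.83
position: [0.5925, -0.1083, 0.1238]
tool_rot: [0.71, 3.059, 0.001]
ft_force: [-2.6, -0.7, 6.9]
grip_width: 0.265
grip_force: 40.0
time: 12.0
position: [0.5925, -0.1082, 0.1233]
tool_rot: [0.71, 3.059, 0.001]
ft_force: [-2.2, 0.3, 8.1]
grip_width: 0.267
grip_force: 40.0
time: 12.17
position: [0.5924, -0.1083, 0.1228]
tool_rot: [0.71, 3.059, 0.001]
ft_force: [-2.4, 0.8, 7.2]
grip_width: 0.269
grip_force: 40.0
```

```bash
python3 -m crank '[[[0,0,0.4,0,1],[0,0,0,0,1]]]' 40 | sed -n '2p;4p'
python3 -m crank '[[[0,0,0.4,0,1],[0,0,0,0,1]]]' 40| sed -n '2p;4p'
python3 -m crank '[[[0,0,0.4,0,1],[0,0,0,0,1]]]' 40| sed -n '2p;4p'
```

```text
position: [0.5925, -0.1082, 0.1224]
ft_force: [-1.6, -0.3, 7.2]
position: [0.5924, -0.1083, 0.122]
ft_force: [-2.4, 0.5, 6.7]
position: [0.5925, -0.1082, 0.1216]
ft_force: [-2.2, -0.2, 7.3]
```

```bash
python3 -m crank '[[[0,0,0.4,0,1],[0,0,0,0,1]]]' 40 | sed -n '2p;4p'
python3 -m crank '[[[0,0,0.3,0,1],[0,0,0,0,1]]]' 40| sed -n '2p;4p'
```

```text
position: [0.5926, -0.1083, 0.1214]
ft_force: [-0.8, -0.2, 8.4]
position: [0.5926, -0.1083, 0.1214]
ft_force: [-1.9, 1.1, 9.8]
```

```bash
python3 -m crank '[[[0,0,-2,0,1],[0,0,-5,0,1],[0,0,-10,0,1],[0,0,-13,0,1],[0,0,-15,0,1],[0,0,-15,0,1],[0,0,-15,0,1],[0,0,-8,0,1],[0,0,-2,0,1],[0,0,0,0,1]]]' 40
python3 - <<'E'
from h import *
delta(.5734,.170,.20)
E
```

```text
time: 13.83
position: [0.5923, -0.1081, 0.2051]
tool_rot: [0.709, 3.059, 0.001]
ft_force: [-0.2, 0.2, -0.8]
grip_width: 0.263
grip_force: 40.0
pos [ 0.5923 -0.1081  0.2051] t 13.83 F [-0.2  0.2 -0.8] w 0.263 gf 40.0 tilt [0.0016 0.0001] toolx [-0.898  0.44 ]
tool delta mm [139.4 241.4   5.1]
```

```bash
python3 -m crank '[[[9,16,0,0,1],[14,24,0,0,1],[14,24,0,0,1],[14,24,0,0,1],[14,24,0,0,1],[14,24,0,0,1],[14,24,0,0,1],[14,24,0,0,1],[14,24,0,0,1],[9,16,3,0,1]]]' 40
python3 -m crank '[[[7,13,3,0,1],[2.4,4.4,2,0,1],[0,0,10,0,1],[0,0,8,0,1],[0,0,2,0,1],[0,0,0,0,1],[0,0,0,0,1]]]' 40
python3 - <<'E'
from h import *
im=snap('wrist','w5');sc=snap('scene','s5');sn=snap('scene','s5b')
delta(.5734,.170,.10)
A=cv2.resize(im['pixels'][160:240,230:310],(520,520),interpolation=cv2.INTER_CUBIC)
B=cv2.resize(sc['pixels'][165:230,325:360],(280,520),interpolation=cv2.INTER_CUBIC)
cv2.imwrite('pics/o.png',np.hstack([A,B])[:,:,::-1])
E
```

```text
time: 14.67
position: [0.5726, 0.1541, 0.2004]
tool_rot: [-0.704, -3.06, -0.001]
ft_force: [0.4, 0.3, -1.3]
grip_width: 0.262
grip_force: 40.0
time: 15.25
position: [0.5732, 0.1685, 0.176]
tool_rot: [-0.713, -3.059, 0.001]
ft_force: [0.5, 0.6, -1.4]
grip_width: 0.263
grip_force: 40.0
pos [0.5734 0.1696 0.1767] t 15.4 F [ 0.6  0.4 -1.2] w 0.266 gf 40.0 tilt [0.001  0.0004] toolx [-0.898  0.441]
tool delta mm [ 0.3  0.3 76.7]
```

View pics/o.png

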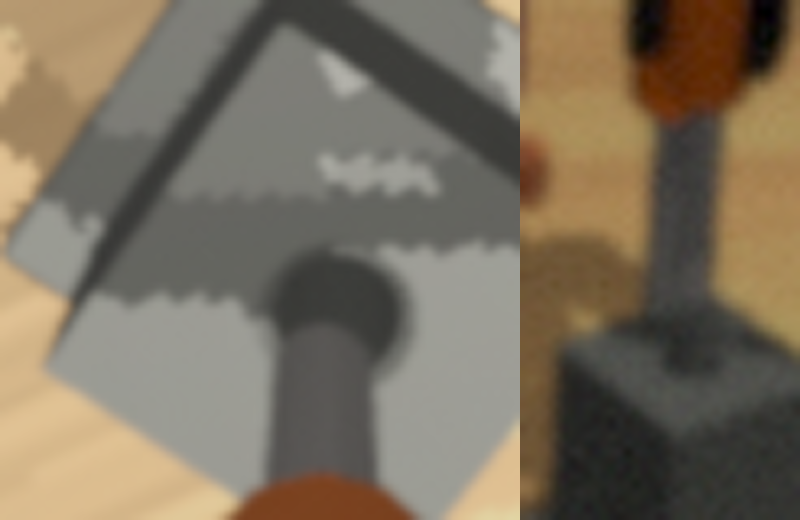

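```bash
python3 -m crank '[[[0,2,0,0,1],[0,0,5,0,1],[0,0,8,0,1],[0,0,7,0,1],[0,0,5,0,1],[0,0,3,0,1],[0,0,0,0,1]]]' 40
python3 -m crank '[[[0,0,5,0,1],[0,0,8,0,1],[0,0,10,0,1],[0,0,10,0,1],[0,0,10,0,1],[0,0,7,0,1],[0,0,4,0,1],[0,0,2,0,1],[0,0,0,0,1]]]' 40
```

```text
time: 15.98
position: [0.5732, 0.1716, 0.1469]
tool_rot: [-0.709, -3.059, 0.002]
ft_force: [-0.4, 0.4, -1.0]
grip_width: 0.266
grip_force: 40.0
time: 16.73
position: [0.5737, 0.1718, 0.0916]
tool_rot: [-0.71, -3.06, 0.001]
ft_force: [-0.6, 0.6, -0.7]
grip_width: 0.264
grip_force: 40.0
```

```bash
python3 -m crank '[[[0,0,1,0,1],[0,0,1,0,1],[0,0,0.5,0,1],[0,0,0,0,1],[0,0,0,0,1]]]' 20
python3 -m crank '[[[0,0,0,0,0.4],[0,0,0,0,0.3],[0,0,0,0,0],[0,0,0,0,-0.5],[0,0,0,0,-1],[0,0,0,0,-1],[0,0,0,0,-1],[0,0,0,0,-1],[0,0,0,0,-1],[0,0,0,0,-1]]]'
```

```text
time: 17.15
position: [0.574, 0.1719, 0.0899]
tool_rot: [0.71, 3.06, 0.001]
ft_force: [0.1, -0.3, -1.9]
grip_width: 0.269
grip_force: 20.0
time: 17.98
position: [0.5739, 0.1719, 0.0897]
tool_rot: [0.71, 3.06, 0.0]
ft_force: [-0.9, -1.5, -0.2]
grip_width: 0.87
grip_force: 0.0
```

```bash
python3 -m crank '[[[0,0,-5,0,-1],[0,0,-15,0,-1],[0,0,-25,0,-1],[0,0,-25,0,-1],[0,0,-25,0,-1],[0,0,-25,0,-1],[0,0,-15,0,-1],[0,0,-5,0,-1],[0,0,0,0,-1],[0,0,0,0,-1]]]'
python3 - <<'E'
from h import *
sc=snap('scene','s6');im=snap('wrist','w6')
delta(.5734,.170,.10)
B=cv2.resize(sc['pixels'][170:260,180:380],(800,360),interpolation=cv2.INTER_CUBIC)
A=cv2.resize(im['pixels'][150:240,180:380],(533,240),interpolation=cv2.INTER_CUBIC)
C=np.zeros((600,800,3),np.uint8);C[:360]=B;C[360:,:533]=A
cv2.imwrite('pics/p.png',C[:,:,::-1])
E
```

```text
time: 18.82
position: [0.5735, 0.1718, 0.229]
tool_rot: [-0.71, -3.06, 0.001]
ft_force: [0.5, -0.2, -0.2]
grip_width: 1.003
grip_force: 0.0
pos [0.573  0.1716 0.228 ] t 18.92 F [ 0.9 -0.7  1.1] w 1.002 gf 0.0 tilt [-0.0026 -0.001 ] toolx [-0.898  0.44 ]
tool delta mm [ -1.3  -1.  128. ]
```

View pics/p.png

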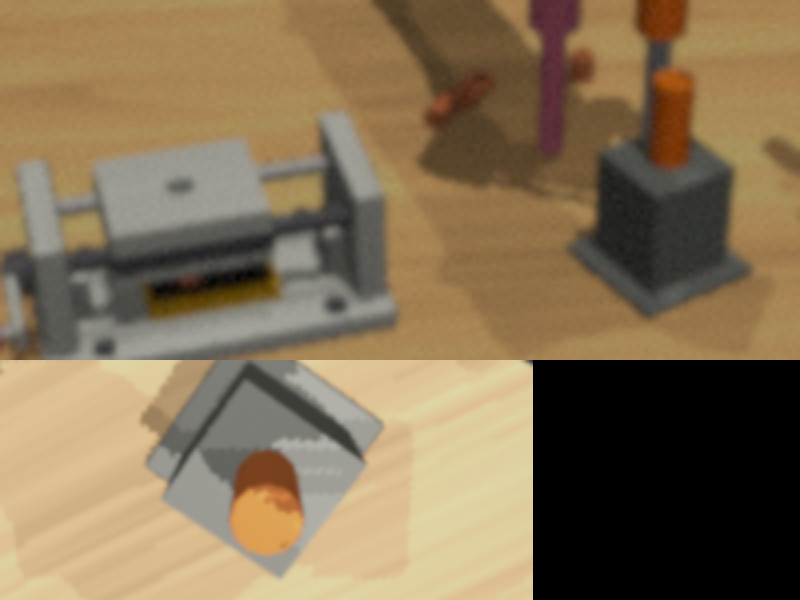

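The drift is fully seated and upright in its stand, with its handle top at crop (672,78), the same height as at the start. The copper sleeve can be seen in the tray at (190,282), and the gripper is clear.

```bash
python3 -c "
from bench import job;print(job.close_job())"
```

```text
the job is handed in; nothing more can be done
None
```

I pressed the sleeve down until it stopped on the tray floor, with about 10 N the highest wrist force I read. The drift is back fully home in its stand, nothing else was touched, and the job was handed in at about 19 s; closing it returned no verdict.

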